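# Find the loose flip stop and put it away

### The job

One of the three flip stops on the T-track has a worn, loose pivot: rock their arms by the cross bar, pushing away from the robot and then pulling back towards it, until you have felt which one it is. With its arm still tipped towards the robot, slide that stop along the track to an open gap; lift it out and stand it upright on its foot in the pulled-out tray, leaving the sound ones at their stations; then press the tray's release lever and push the tray fully home.

Things in the scene. Friction and masses are not known exactly. Their poses are not given: they have to be found in the camera images.
- track_center (a point): Middle of the top face of the fixed aluminium T-track plate (140 x 455 x 18 mm); x across it, towards the robot, y along, z up. Lip stations, 56 mm long, at y = -125, 0, +125 mm hold a stop's foot down (about 1.5 mm clearance): there it can only slide along y. Between stations and at both ends are open gaps 69 mm long: slid 62 mm along y, either way, a foot is clear and lifts out.
- lamp_bar (a point): Middle of the underside of the lamp bar (22 x 455 x 16 mm), fixed along y over the track; axes as the track's. Posts 16 mm square on the robot side, at x = +69 mm, y = +-220 mm from here. It blocks a gripper coming straight down on the stops' cross bars: come in tilted about 30 deg, gripper body leaning to the -x side (away from the robot).
- stop_a_bar (a point): Middle of the steel cross bar (16 mm thick, 60 mm long in y) atop this stop's arm. The 10 mm thick arm leans 30 deg to -x and turns on a pin along y, 85 mm from the bar. Mid-play: x = -20.5, z = 109 mm from the foot point. It swings along (x 0.87, z 0.5; +x is towards the robot): sound 1 mm, loose 12 mm either way, plus some 3 mm of give either way in the track. Light friction keeps it where left; 5 to 8 N takes up all play if the bar can turn in the fingers.
- stop_a_foot (a point): Centre of the underside of this flip stop's foot (90 x 50 x 10 mm; x, y, z); axes as the track's while mounted. Loose part, about 0.65 kg with its arm; the foot is slippery nylon and slides easily; block and cheeks on the foot reach 48 mm up; arm pin along y at x = +22 mm, 35 mm up. Any stop may be at any station; the loose one looks like the others.
- stop_b_bar (a point): Middle of the steel cross bar (16 mm thick, 60 mm long in y) atop this stop's arm. The 10 mm thick arm leans 30 deg to -x and turns on a pin along y, 85 mm from the bar. Mid-play: x = -20.5, z = 109 mm from the foot point. It swings along (x 0.87, z 0.5; +x is towards the robot): sound 1 mm, loose 12 mm either way, plus some 3 mm of give either way in the track. Light friction keeps it where left; 5 to 8 N takes up all play if the bar can turn in the fingers.
- stop_b_foot (a point): Centre of the underside of this flip stop's foot (90 x 50 x 10 mm; x, y, z); axes as the track's while mounted. Loose part, about 0.65 kg with its arm; the foot is slippery nylon and slides easily; block and cheeks on the foot reach 48 mm up; arm pin along y at x = +22 mm, 35 mm up. Any stop may be at any station; the loose one looks like the others.
- stop_c_bar (a point): Middle of the steel cross bar (16 mm thick, 60 mm long in y) atop this stop's arm. The 10 mm thick arm leans 30 deg to -x and turns on a pin along y, 85 mm from the bar. Mid-play: x = -20.5, z = 109 mm from the foot point. It swings along (x 0.87, z 0.5; +x is towards the robot): sound 1 mm, loose 12 mm either way, plus some 3 mm of give either way in the track. Light friction keeps it where left; 5 to 8 N takes up all play if the bar can turn in the fingers.
- stop_c_foot (a point): Centre of the underside of this flip stop's foot (90 x 50 x 10 mm; x, y, z); axes as the track's while mounted. Loose part, about 0.65 kg with its arm; the foot is slippery nylon and slides easily; block and cheeks on the foot reach 48 mm up; arm pin along y at x = +22 mm, 35 mm up. Any stop may be at any station; the loose one looks like the others.
- tray_floor (a point): Centre of the inner floor of the grey slide-out tray, moving with it; x is the way the tray slides home (about away from the robot), z up. Inside 174 x 148 mm (x, y); side and rear walls reach 29 mm above this point, the front panel (outer face at x = -90 mm, 180 mm wide, 5 mm thick) 71 mm.
- tray (a joint): How far the tray is out, m: 0.12 fully out (locked there at the start), 0 fully home. About 2 N of friction. From fully out a catch stops it after a few mm unless the release lever is down; keep the lever down for the first 40 mm of travel.
- lever_pad (a point): Middle of the top of the release lever's black press pad (50 x 62 mm; x, y), in front (-x) of the tray's front panel on the right; moves with the tray, axes as the tray's. The panel's outer face is 29 mm ahead and 26 mm higher than the pad. Pressed down it sinks 15 mm to a firm stop, spring 2 rising to 5 N, and springs back. The fingertips that hold it down can push the panel.

How it is judged:
By the outcome, as a careful person would: the job done as asked, in the order asked, and still so for the second after the job is handed in, with the robot touching nothing.
It also fails if it takes over 72 s, if anything falls off the work surface, if the arm or the gripper's body presses on something with over 40 N, if the wrist force passes 120 N, or if a joint passes its speed limit or range.

### The arm

A 6-joint arm with a two-finger parallel gripper is mounted at the origin on the work surface. World frame = base frame: x ahead of the robot, y to its left, z up, the work surface at z = 0. Lengths are in m, angles in degrees, forces in N, time in s.
With the tool pointing down it reaches from about 0.3 to 0.75 m from the base axis. Payload 8.5 kg.
Tool frame: the origin (TCP) lies midway between the tips of the shut fingers; the grasp point (between the pads) lies 19 mm behind it; z points along the fingers, y is the direction in which the jaws open and shut (so a half turn about z gives the same grasp; the last joint's range is limited). The gripper opens to 85 mm and grips with 20 to 120 N. Pads are 22 mm wide; open, the fingers measure 114 mm over their backs; the gripper's body (76 mm by 85 mm) begins 54 mm behind the grasp point. The pads swing forward as they close: fully open they stand 13 mm farther back than shut.
Start: joints at [-77.137, 21.807, 74.336, -0, 83.858, -12.336], TCP at [0.234, -0.498, 0.231] pointing down, gripper open.
Joint ranges: [-178.18, 178.18], [-50.72, 133.34], [12.68, 142.11], [-81.47, 261.47], [9.98, 163.14], [-165.26, 165.26]. Speed limits (degrees/s): [136.94, 136.94, 180, 180, 180, 180].

### API

Orientations are given as a 3x3 rotation matrix whose columns are the frame's x, y, z axes.
In Python, from cell import r gives the robot as it stands.
- The arm moves only by the shell command python3 -m inch 'ROWS' [FORCE]. ROWS is text: rows parted by semicolons, each of 7 numbers parted by spaces: the shift along the world's x, y, z in mm, then the turn, a rotation vector about the world's x, y, z in rad, then the opening in per cent of the stroke, from 0 (shut) to 100 (fully open). In form: dx dy dz wx wy wz gripper; .... A call has 1 to 8 rows; each row shifts and turns the pose as measured when the row begins; what a row does not reach is not made up. A row lasts 1/8 s, in which the tool goes at most 62.5 mm and 10.7 degrees, less where a joint would pass 70% of its speed; a pose out of reach is approached as far as the arm can. A call is refused whole if a number of a shift passes 62.5 or a number of a turn 0.188, either way. A call with a gripper value outside its range is refused whole. The fingers move at their own pace and stop on an object; FORCE is the grip in N (left out, the last holds). Time passes only in rows, so rows that do not move let the fingers close. It gives the time, the measured TCP pose, the force and the opening at its end, in the units of the state.
- r.observe(): the state, without advancing time (a new reading comes with each control period).
- r.grab_frame(name): name is "side" or "top"; returns (picture, depth): 400x640x3 uint8, red, green, blue; 400x640 float32, m along the optical axis (not along the pixel's ray), 0 where there is no reading.
- r.camera_model(name): a dict with "K" (3x3 intrinsics, pixels), "rvec" (rotation vector, rad) and "tvec" (3), from world to camera coordinates, as OpenCV has them. Camera axes: x right, y down, z forward; pixel columns grow to the right and rows downward; lengths in m; the calibration is good to about 2 mm. A picture is of the moment at which its call begins. camera_model takes no time and is no camera call.
- r.finish_job(): hands the job in, once; it reports no verdict.
Trained networks look in the newest picture that a camera, given by its name, has taken for a name from the list of things; names that differ only in an ending like _2 or _b are one class to them, and where a whole thing is asked for, a point or a joint stands for the part that bears it (a point fixed in the world has none). Each returns a list of dicts, best first, with "score" (0 to 1); they miss things now and then, are a little off and sometimes report something else, mostly with a low value. They report only what shows in the picture. A call takes as long as a camera call.
- r.trace(camera, thing): "region" (400x640 bool, what is visible of it).
- r.spot_point(camera, thing): "location" ([x, y, z] in m, in the coordinates of the camera as it stood for that picture, good to about 4 mm: a listed point, or the origin of a listed thing).
The state is a dict: "clock": time; "q": joint angles; "dq": joint speeds; "joint_efforts": joint torques, N m; "ee_pos": TCP position; "tool_rot": TCP orientation; "wrist_force": force on the tool from outside, world axes, zero at the start; "torque": the same for the moment, N m; "width": finger opening in m.
Only numpy, scipy, OpenCV 4.12 (cv2) and the standard library are available. Lean on these libraries where they do the work, as an engineer would, in place of code of your own. Each camera call takes 0.05 s, during which the arm holds its last target. There are 200 camera calls.

## Working session

There is one attempt and no reset: what is moved stays moved. The work goes in short steps, Python scripts to look and compute and a shell command to move; the robot and the scene stay as the last step left them, time stands still between calls to the robot, and variables do not carry over. Pictures are saved under pics/ and viewed, about 8 in all and at most 12, crops included, and the job is handed in when it is done.

```bash
ls; mkdir -p pics
cat > h.py <<'E'
import numpy as np,cv2
from cell import r
def w(cam,p):
    m=r.camera_model(cam);R=cv2.Rodrigues(np.array(m["rvec"],float))[0]
    return R.T@(np.array(p,float).ravel()-np.array(m["tvec"],float).ravel())
def px(cam,p):
    m=r.camera_model(cam);q,_=cv2.projectPoints(np.array([p],float),np.array(m["rvec"],float),np.array(m["tvec"],float),np.array(m["K"],float),None)
    return q.ravel()
E
python3 - <<'E'
from h import *
np.set_printoptions(precision=4,suppress=True)
ims=[]
for c in("side","top"):
    im,d=r.grab_frame(c);ims.append(im)
    np.save(f"pics/{c}0d.npy",d)
    for t in("track_center","lamp_bar","stop_a_bar","stop_a_foot","tray_floor","lever_pad"):
        for o in r.spot_point(c,t)[:4]: print(c,t,round(o["score"],2),w(c,o["location"]))
    cv2.imwrite(f"pics/{c}0.png",im[:,:,::-1])
cv2.imwrite("pics/both0.png",np.vstack(ims)[:,:,::-1][::1] if 0 else cv2.resize(np.vstack(ims),(480,600))[:,:,::-1])
s=r.observe();print(s["clock"],s["ee_pos"],s["tool_rot"],s["wrist_force"],s["width"])
E
```

```text
pics
side track_center 0.69 [ 0.4911 -0.1825  0.0172]
side lamp_bar 0.64 [ 0.5284 -0.0652  0.1274]
side lamp_bar 0.56 [ 0.479  -0.184   0.2637]
side stop_a_bar 0.73 [ 0.5017 -0.3114  0.124 ]
side stop_a_foot 0.74 [ 0.4805 -0.3083  0.0181]
side tray_floor 0.79 [0.5797 0.2714 0.0199]
side lever_pad 0.78 [0.456  0.2139 0.0624]
top lamp_bar 0.95 [ 0.4829 -0.1819  0.2655]
top stop_a_bar 0.72 [ 0.4994 -0.3114  0.1252]
top stop_a_foot 0.96 [ 0.4801 -0.313   0.0169]
top tray_floor 0.74 [0.5783 0.2724 0.0162]
top lever_pad 0.92 [0.4509 0.2141 0.0659]
0.7 [ 0.2342 -0.4976  0.2313] [[ 0.9048  0.4258 -0.    ]
 [ 0.4258 -0.9048  0.    ]
 [-0.     -0.     -1.    ]] [-0.433  -0.3107  0.2164] 0.08487373310244069
```

View pics/side0.png

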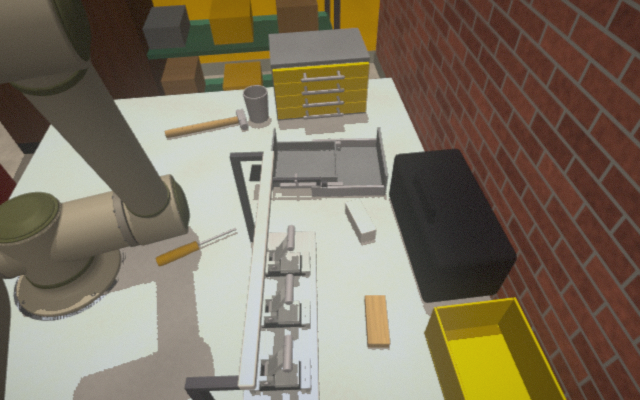

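View pics/top0.png

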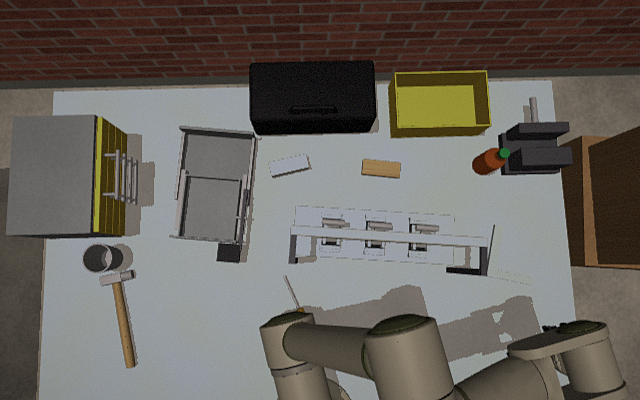

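```bash
cat >> h.py <<'E'
def cloud(cam,d):
    m=r.camera_model(cam);K=np.array(m["K"]);v,u=np.mgrid[0:400,0:640]
    P=np.stack([(u-K[0,2])/K[0,0]*d,(v-K[1,2])/K[1,1]*d,d],-1).reshape(-1,3)
    R=cv2.Rodrigues(np.array(m["rvec"],float))[0]
    P=(P-np.array(m["tvec"],float).ravel())@R
    return P[d.ravel()>0]
E
python3 - <<'E'
from h import *
np.set_printoptions(precision=4,suppress=True)
for c in("side","top"):
    P=cloud(c,np.load(f"pics/{c}0d.npy"))
    def box(n,lo,hi):
        Q=P[np.all((P>lo)&(P<hi),1)]
        if len(Q)<5: print(c,n,"few");return
        (cx,cy),(a,b),an=cv2.minAreaRect(Q[:,:2].astype(np.float32)); bp=cv2.boxPoints(((cx,cy),(a,b),an))
        l=np.linalg.svd(Q[:,:2]-Q[:,:2].mean(0),full_matrices=False)[2][0]
        print(c,n,len(Q),"c",cx,cy,"sz",a,b,an,"zmed",np.median(Q[:,2]),"pca",l,Q.mean(0))
    box("lamp",[.4,-.45,.272],[.6,.1,.30])
    box("track",[.38,-.45,.012],[.6,.08,.024])
    for y in(-.06,-.185,-.311): box("bar",[.46,y-.045,.118],[.56,y+.045,.145])
    box("trayfloor",[.45,.15,.012],[.75,.4,.03])
    box("traypanel",[.4,.12,.07],[.75,.4,.1])
    box("trayrim",[.5,.15,.035],[.75,.4,.055])
E
```

```text
side lamp 4136 c 0.4468660056591034 -0.1814383566379547 sz 0.45717278122901917 0.08818592131137848 85.2011489868164 zmed 0.27810945220132244 pca [-0.0917 -0.9958] [ 0.4672 -0.2441  0.2779]
side track 4556 c 0.4658641517162323 -0.1432104855775833 sz 0.41561686992645264 0.20604254305362701 85.23467254638672 zmed 0.017715241834498588 pca [-0.1058 -0.9944] [ 0.5133 -0.1883  0.0178]
side bar 195 c 0.5234538316726685 -0.06649519503116608 sz 0.06009890139102936 0.01792687550187111 85.86286926269531 zmed 0.13236728528968633 pca [-0.0932 -0.9956] [ 0.5249 -0.0704  0.1313]
side bar 268 c 0.5127580165863037 -0.18822742998600006 sz 0.061531905084848404 0.018330013379454613 85.37066650390625 zmed 0.13219037313468027 pca [-0.0905 -0.9959] [ 0.5141 -0.1923  0.1312]
side bar 354 c 0.5026015043258667 -0.3121435046195984 sz 0.05918843671679497 0.01803739182651043 86.08282470703125 zmed 0.13202670547842643 pca [-0.0812 -0.9967] [ 0.504  -0.3147  0.1312]
side trayfloor 2342 c 0.6239274740219116 0.26934295892715454 sz 0.2185809165239334 0.2694486975669861 85.33332824707031 zmed 0.01919758667237978 pca [-
[... 1226 characters left out ...]
5 sz 0.05910594388842583 0.018405739217996597 88.74356079101562 zmed 0.1320007318293317 pca [-0.0936 -0.9956] [ 0.5004 -0.3102  0.1314]
top trayfloor 3554 c 0.6226149201393127 0.26934248208999634 sz 0.21077220141887665 0.2704823911190033 83.8860092163086 zmed 0.018096691191378772 pca [-0.9865  0.1637] [0.5937 0.2757 0.0184]
top traypanel 139 c 0.4885896146297455 0.2843821346759796 sz 0.17880621552467346 0.010789810679852962 83.3990478515625 zmed 0.08870789201375755 pca [-0.1122 -0.9937] [0.4907 0.2818 0.0882]
top trayrim 526 c 0.6276712417602539 0.2643088102340698 sz 0.22050808370113373 0.2492014765739441 88.39076232910156 zmed 0.04418304816106046 pca [-0.1754  0.9845] [0.6175 0.2712 0.0431]
```

```bash
cat >> h.py <<'E'
from scipy.spatial.transform import Rotation as Ro
np.set_printoptions(precision=4,suppress=True)
k=np.array([0,0,1.]);f=np.array([-.9963,.0862,0]);g=np.array([-.0862,-.9963,0])
def toolrot(tilt=30):
    s,c=np.sin(np.radians(tilt)),np.cos(np.radians(tilt))
    z=s*f-c*k;x=-g;return np.stack([x,np.cross(z,x),z],1)
def to(p,R):
    s=r.observe();print("delta mm",(np.array(p)-s["ee_pos"])*1000,"rotvec",Ro.from_matrix(R@np.array(s["tool_rot"]).T).as_rotvec(),"F",s["wrist_force"],"w",s["width"],"t",s["clock"])
E
python3 - <<'E'
from h import *
to([.60,-.3196,.40],toolrot())
to([.492,-.3104,.108],toolrot())
E
```

```text
delta mm [365.8475 178.0401 168.6787] rotvec [0.3132 0.4494 1.0198] F [-0.433  -0.3107  0.2164] w 0.08487373310244069 t 0.7
delta mm [ 257.8475  187.2401 -123.3213] rotvec [0.3132 0.4494 1.0198] F [-0.433  -0.3107  0.2164] w 0.08487373310244069 t 0.7
```

```bash
python3 -m inch '0 0 56 .03 .045 .10 100; 0 0 56 .04 .056 .128 100; 0 0 56 .04 .056 .128 100; 45 22 10 .04 .056 .128 100; 50 24 0 .04 .056 .128 100; 50 24 0 .04 .056 .128 100; 50 24 0 .04 .056 .128 100; 50 24 0 .04 .056 .128 100' 20; python3 -c "
from h import *
to([.60,-.3196,.40],toolrot())
print(r.observe()['q'])"
```

```text
clock: 1.7
ee_pos: [0.4809, -0.3749, 0.4147]
tool_rot: [[0.091, 0.859, -0.503], [0.996, -0.078, 0.047], [0.001, -0.505, -0.863]]
wrist_force: [52.7, -20.2, 73.0]
width: 0.0851
delta mm [119.0789  55.3116 -14.7277] rotvec [-0.0018 -0.006   0.0052] F [ 52.6603 -20.1804  72.9743] w 0.08507545678033841 t 1.7
[-41.7324  42.9061  12.6574 -31.8872 145.4432 -59.7035]
```

```bash
python3 -m inch '-8 4 -15 0 0 0 100'
python3 - <<'E'
from h import *
im,d=r.grab_frame("side");cv2.imwrite("pics/s1.png",im[:,:,::-1])
to([.542,-.3147,.1946],toolrot())
print(r.observe()['q'])
E
```

```text
clock: 1.82
ee_pos: [0.4771, -0.3691, 0.3939]
tool_rot: [[0.084, 0.856, -0.51], [0.996, -0.068, 0.05], [0.008, -0.512, -0.859]]
wrist_force: [0.1, -0.8, -0.1]
width: 0.0855
delta mm [  67.244    54.4739 -199.7975] rotvec [-0.0082 -0.0127  0.0009] F [-0.5792  0.4496 -0.9775] w 0.08566728654893381 t 1.875
[-41.6876  40.5726  20.813  -28.4051 140.7835 -55.5089]
```

View pics/s1.png

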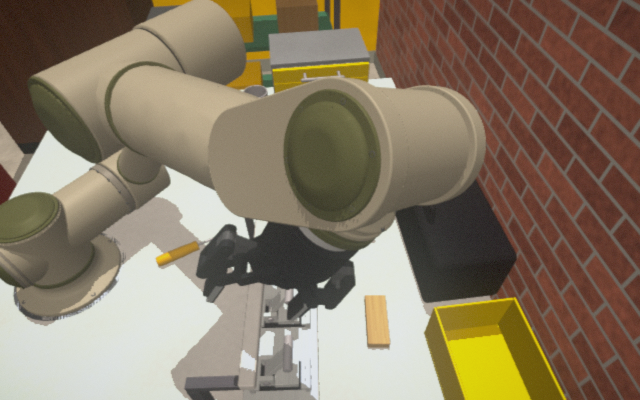

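```bash
python3 -m inch '30 20 5 -.015 -.17 0 100; 32 20 0 -.015 -.17 0 100; 28 14 -30 0 0 0 100; 0 0 -40 0 0 0 100'
python3 - <<'E'
from h import *
to([.542,-.3147,.1946],toolrot())
print(r.observe()['q'])
E
```

```text
clock: 2.38
ee_pos: [0.5667, -0.3155, 0.3344]
tool_rot: [[0.088, 0.981, -0.173], [0.996, -0.087, 0.016], [0.001, -0.174, -0.985]]
wrist_force: [0.6, -1.8, 0.0]
width: 0.0849
delta mm [ -24.683     0.7559 -139.838 ] rotvec [0.0295 0.3476 0.0021] F [ 0.5704 -1.7637  0.0329] w 0.08494748382950605 t 2.375
[-37.4128  35.8824  34.1878  -6.0185 118.3083 -34.8261]
```

```bash
python3 -m inch '0 0 -55 0 0 0 100; 0 0 -50 0.01 .1 0 100; -5 0 -25 .01 .12 0 100; -20 0 -20 .01 .127 0 100'
python3 - <<'E'
from h import *
print(r.observe()['q'])
im,d=r.grab_frame("side");cv2.imwrite("pics/s2.png",im[:,:,::-1])
for o in r.spot_point("side","stop_a_bar")[:4]: print(o["score"],w("side",o["location"]))
to([.492,-.3104,.108],toolrot())
E
```

```text
clock: 2.88
ee_pos: [0.5394, -0.3183, 0.1855]
tool_rot: [[0.089, 0.861, -0.501], [0.996, -0.08, 0.039], [-0.006, -0.502, -0.865]]
wrist_force: [-0.5, -1.2, 0.1]
width: 0.0859
[-35.2407  45.5159  43.7088 -16.6589 116.3081 -34.0594]
0.73 [ 0.5051 -0.3127  0.1253]
delta mm [-46.8609   7.4056 -74.6749] rotvec [ 0.002  -0.006   0.0031] F [ 0.2075 -0.1196 -0.8381] w 0.08530724476266441 t 2.975
```

View pics/s2.png

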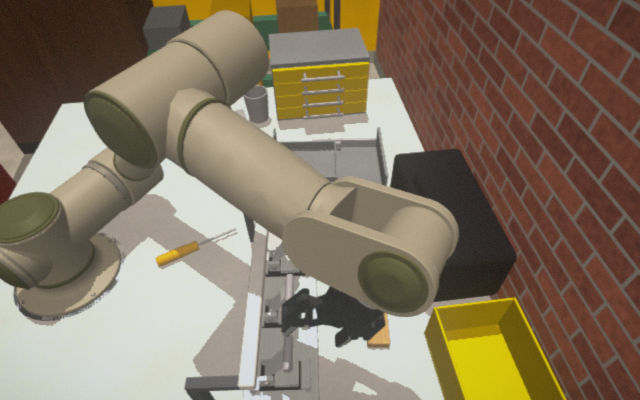

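```bash
python3 -m inch '-23 4 -37 0 0 0 100; -24 3 -37 0 0 0 60; 0 0 0 0 0 0 20;0 0 0 0 0 0 0;0 0 0 0 0 0 0' 20
python3 - <<'E'
from h import *
to([.4925,-.3104,.108],toolrot())
E
```

```text
clock: 3.6
ee_pos: [0.4963, -0.315, 0.1166]
tool_rot: [[0.092, 0.872, -0.481], [0.996, -0.087, 0.033], [-0.013, -0.482, -0.876]]
wrist_force: [-0.6, 0.9, -6.3]
width: 0.0154
delta mm [-3.7713  4.6188 -8.5995] rotvec [0.0146 0.0194 0.0057] F [-0.5861  0.8679 -6.2627] w 0.015416771048316544 t 3.6
```

```bash
cat > p.py <<'E'
from h import *
import sys
s=r.observe();d=.866*f+.5*k;p=s["ee_pos"];print("%.3f along-swing %.1f mm  y %.1f F.swing %.1f"%(s["clock"],1000*np.dot(p,d),1000*np.dot(p,g),np.dot(s["wrist_force"],d)),np.round(s["wrist_force"],1),round(s["width"],4))
E
python3 p.py
for i in 1 2 ; do python3 -m inch '3.5 -.3 -2 0 0 0 0' >/dev/null; python3 p.py; done
```

```text
3.600 along-swing -393.4 mm  y 271.1 F.swing -2.6 [-0.6  0.9 -6.3] 0.0154
3.725 along-swing -397.3 mm  y 271.3 F.swing 3.5 [-5.   0.2 -1.6] 0.015
3.850 along-swing -399.1 mm  y 271.6 F.swing 26.3 [-22.3   2.3  13.9] 0.0149
```

```bash
for i in 1 2 3; do python3 -m inch '-2.6 .2 1.5 0 0 0 0' >/dev/null; python3 p.py; done
```

```text
3.975 along-swing -396.4 mm  y 271.5 F.swing -2.9 [-0.6  0.8 -7. ] 0.0153
4.100 along-swing -394.2 mm  y 271.4 F.swing -4.2 [-0.   0.  -8.4] 0.0151
4.225 along-swing -391.9 mm  y 271.3 F.swing -8.5 [  1.6  -0.6 -14. ] 0.0148
```

```bash
for i in 1 2; do python3 -m inch '-2.6 .2 1.5 0 0 0 0' >/dev/null; python3 p.py; done
```

```text
4.350 along-swing -389.9 mm  y 271.1 F.swing -13.4 [  3.6  -0.9 -20.5] 0.0149
4.475 along-swing -389.4 mm  y 271.2 F.swing -25.0 [ 18.   -3.7 -18.4] 0.0153
```

```bash
python3 -m inch '3.5 0 -2 0 0 0 0; 0 0 0 0 0 0 100; 0 0 0 0 0 0 100;0 0 0 0 0 0 100; 4 43 5 0 0 0 100; 4 43 0 0 0 0 100;3 43 0 0 0 0 100' ; python3 p.py; python3 -c "
from h import *
to([.507,-.187,.1166],toolrot())"
```

```text
clock: 5.35
ee_pos: [0.5062, -0.1859, 0.1257]
tool_rot: [[0.096, 0.874, -0.477], [0.995, -0.093, 0.031], [-0.017, -0.478, -0.878]]
wrist_force: [0.5, 0.3, -0.4]
width: 0.0853
5.350 along-swing -387.8 mm  y 141.6 F.swing -0.6 [ 0.5  0.3 -0.4] 0.0853
delta mm [ 0.7662 -1.0604 -9.0656] rotvec [0.0192 0.0239 0.0099] F [ 0.4848  0.3445 -0.4456] w 0.08532372480061778 t 5.35
```

```bash
python3 -m inch '-1 0 -12 .019 .024 .01 30; 0 0 0 0 0 0 0;0 0 0 0 0 0 0;0 0 0 0 0 0 0' >/dev/null; python3 p.py
for i in 1 2 ; do python3 -m inch '3.5 -.3 -2 0 0 0 0' >/dev/null; python3 p.py; done
```

```text
5.850 along-swing -392.8 mm  y 141.7 F.swing -2.7 [-0.5  0.3 -6.3] 0.0153
5.975 along-swing -396.2 mm  y 142.1 F.swing 13.9 [-6.9  2.9 15.4] 0.0152
6.100 along-swing -398.3 mm  y 142.5 F.swing 20.2 [-9.8  2.7 23.1] 0.0154
```

```bash
for i in 1 2 3 4 5; do python3 -m inch '-2.6 .2 1.5 0 0 0 0' >/dev/null; python3 p.py; done
```

```text
6.225 along-swing -395.2 mm  y 142.6 F.swing -2.3 [ 0.1  0.5 -4.4] 0.015
6.350 along-swing -392.6 mm  y 142.8 F.swing -4.0 [ 0.9  0.8 -6.6] 0.0152
6.475 along-swing -390.4 mm  y 142.8 F.swing -9.5 [  2.1   0.8 -15.5] 0.0151
6.600 along-swing -389.8 mm  y 142.7 F.swing -21.9 [ 15.6  -0.6 -16.8] 0.0152
6.725 along-swing -389.9 mm  y 142.7 F.swing -23.3 [ 17.3   0.8 -16.8] 0.0151
```

```bash
python3 -m inch '3.5 0 -2 0 0 0 0; 0 0 0 0 0 0 100; 0 0 0 0 0 0 100;0 0 0 0 0 0 100; 4 41 5 0 0 0 100; 4 41 0 0 0 0 100;3 40 0 0 0 0 100' ; python3 p.py; python3 -c "
from h import *
to([.518,-.064,.1145],toolrot())"
```

```text
clock: 7.6
ee_pos: [0.5166, -0.0646, 0.1207]
tool_rot: [[0.091, 0.868, -0.488], [0.996, -0.08, 0.043], [-0.002, -0.49, -0.872]]
wrist_force: [0.1, 0.2, 0.2]
width: 0.0855
7.600 along-swing -390.2 mm  y 19.8 F.swing 0.0 [0.1 0.2 0.2] 0.0855
delta mm [ 1.363   0.5703 -6.1894] rotvec [0.0028 0.0109 0.0048] F [0.1066 0.1542 0.1964] w 0.08554859296222421 t 7.6
```

```bash
python3 -m inch '0 0 -6 .003 .011 .005 30; 0 0 0 0 0 0 0;0 0 0 0 0 0 0;0 0 0 0 0 0 0' >/dev/null; python3 p.py
for i in 1 2 3 ; do python3 -m inch '3.5 -.3 -2 0 0 0 0' >/dev/null; python3 p.py; done
```

```text
8.100 along-swing -393.0 mm  y 19.8 F.swing 0.3 [0.2 1.  0.7] 0.015
8.225 along-swing -396.7 mm  y 20.1 F.swing 3.3 [-0.7  2.2  5.1] 0.0154
8.350 along-swing -400.6 mm  y 20.2 F.swing 2.8 [-0.9  1.7  3.8] 0.0151
8.475 along-swing -404.8 mm  y 20.1 F.swing 2.1 [-0.3  1.8  3.3] 0.0154
```

```bash
for i in 1 2; do python3 -m inch '2.6 -.2 -1.5 0 0 0 0' >/dev/null; python3 p.py; done; echo back; for i in 1 2 3; do python3 -m inch '-3.5 .3 2 0 0 0 0;-3.5 .3 2 0 0 0 0' >/dev/null; python3 p.py; done
```

```text
8.600 along-swing -407.9 mm  y 20.2 F.swing 9.6 [-5.5  1.4  9.6] 0.0155
8.725 along-swing -409.6 mm  y 20.3 F.swing 18.1 [-7.3  0.7 23.6] 0.0151
back
8.975 along-swing -402.7 mm  y 20.5 F.swing -3.6 [ 1.2 -0.2 -5.1] 0.0152
9.225 along-swing -395.5 mm  y 20.7 F.swing -3.8 [6.3 0.6 3.3] 0.015
9.475 along-swing -387.2 mm  y 20.7 F.swing -2.8 [ 2.7  0.3 -0.9] 0.0151
```

```bash
for i in 1 2 3 4; do python3 -m inch '-2.6 .2 1.5 0 0 0 0' >/dev/null; python3 p.py; done; python3 -c "
from h import *
to([.518,-.064,.1145],toolrot())"
```

```text
9.600 along-swing -383.9 mm  y 20.7 F.swing -3.4 [ 3.8  1.1 -0.4] 0.0152
9.725 along-swing -380.7 mm  y 20.7 F.swing -4.5 [ 3.5  0.7 -3.1] 0.0153
9.850 along-swing -379.5 mm  y 20.8 F.swing -23.6 [ 18.6   0.2 -15.3] 0.015
9.975 along-swing -379.5 mm  y 20.8 F.swing -25.5 [ 19.6  -0.  -17.1] 0.0154
delta mm [12.3585  0.6359 -8.753 ] rotvec [ 0.0018  0.017  -0.0009] F [ 19.6498  -0.0407 -17.1195] w 0.015418696061925436 t 9.975
```

```bash
python3 -m inch '2.4 -.2 -1.4 0 0 0 0;0 0 0 0 0 0 0' 60; python3 p.py; python3 -m inch '0.7 8 0 0 0 0 0;1 12 0 0 0 0 0' >/dev/null;python3 p.py
```

```text
clock: 10.22
ee_pos: [0.5077, -0.0648, 0.1223]
tool_rot: [[0.085, 0.871, -0.485], [0.996, -0.075, 0.041], [-0.0, -0.486, -0.874]]
wrist_force: [2.1, 0.6, 1.2]
width: 0.0135
10.225 along-swing -381.7 mm  y 20.8 F.swing -1.2 [2.1 0.6 1.2] 0.0135
10.475 along-swing -381.7 mm  y 2.2 F.swing -6.7 [  4.6 -15.7  -3.2] 0.0142
```

```bash
python3 -m inch '1.1 14 0 0 0 0 0;1.1 14 0 0 0 0 0' >/dev/null;python3 p.py;  python3 -m inch '.8 9 0 0 0 0 0;.5 6 0 0 0 0 0;0 0 0 0 0 0 0' ;python3 p.py
python3 - <<'E'
from h import *
im,d=r.grab_frame("side");cv2.imwrite("pics/s3.png",im[60:400,150:500,::-1])
im,d=r.grab_frame("top");cv2.imwrite("pics/t3.png",cv2.resize(im[180:300,240:520,::-1],None,fx=2,fy=2))
a=cv2.imread("pics/s3.png");b=cv2.imread("pics/t3.png");c=np.zeros((580,560,3),np.uint8);c[:340,:350]=a;c[340:580]=b;cv2.imwrite("pics/c3.png",c)
E
```

```text
10.725 along-swing -382.3 mm  y -11.7 F.swing -0.6 [ -4.7 -49.9  -1.7] 0.0137
clock: 11.1
ee_pos: [0.5118, -0.03, 0.1232]
tool_rot: [[0.089, 0.868, -0.488], [0.994, -0.111, -0.017], [-0.068, -0.484, -0.873]]
wrist_force: [2.4, -2.4, 2.2]
width: 0.0137
11.100 along-swing -382.2 mm  y -14.2 F.swing -1.1 [ 2.4 -2.4  2.2] 0.0137
```

View pics/c3.png

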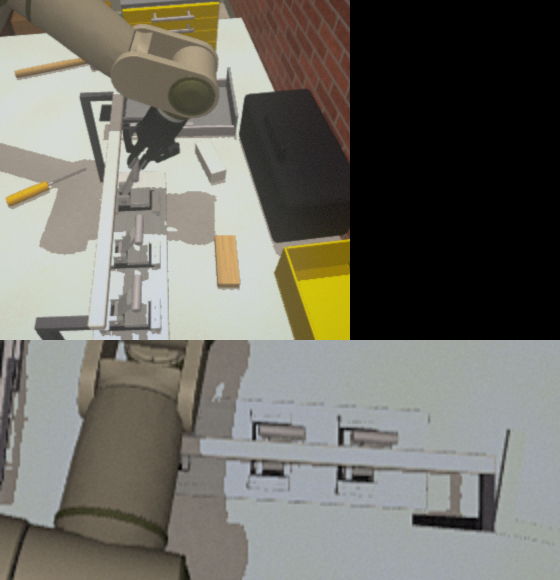

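Run:
```python
from h import *
im,d=r.grab_frame("side")
for t in("stop_c_bar","stop_c_foot"):
    for o in r.spot_point("side",t)[:4]: print(t,o["score"],w("side",o["location"]))
im=im[180:300,230:370]
cv2.imwrite("pics/s4.png",cv2.resize(im[:,:,::-1],None,fx=5,fy=5,interpolation=2))
```

```text
stop_c_bar 0.86 [ 0.51   -0.1937  0.1233]
stop_c_bar 0.16 [ 0.5154 -0.0462  0.1328]
stop_c_foot 0.64 [ 0.4932 -0.1912  0.0166]
```

View pics/s4.png

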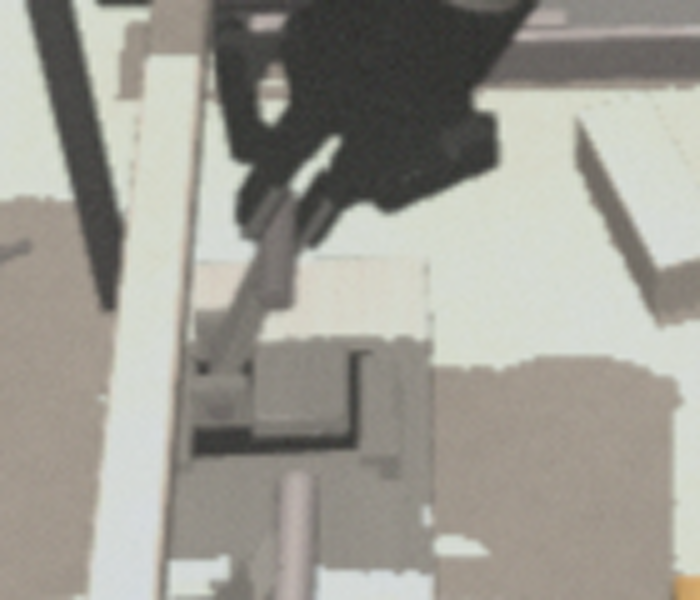

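Run:
```python
from h import *
d0=np.load("pics/side0d.npy");im,d=r.grab_frame("side")
P0=cloud("side",np.where(d0>0,d0,1e-3)).reshape(400,640,3);P=cloud("side",np.where(d>0,d,1e-3)).reshape(400,640,3)
# block tops z .05-.075, bar near end
for n,p in(("start",P0),("now",P)):
    Q=p.reshape(-1,3);gy=Q@g;fx=Q@f
    for lab,lo,hi in(("blocktop",.055,.072),("bar",.118,.14),("foottop",.022,.034)):
        m=(Q[:,2]>lo)&(Q[:,2]<hi)&(fx>-.56)&(fx<-.44)&(gy<.075)&(gy>-.1)
        if m.sum(): print(n,lab,m.sum(),"g range",np.percentile(gy[m],[1,50,99]),"f",np.percentile(fx[m],[1,50,99]),np.median(Q[m,2]))
for v,u in((241,285),(235,285),(262,285),(266,290),(270,290)): print(v,u,P[v,u],P[v,u]@g)
```

```text
start blocktop 155 g range [-0.0027  0.0324  0.0458] f [-0.4993 -0.4866 -0.4749] 0.06438124770454856
start bar 195 g range [-0.0087  0.0264  0.0508] f [-0.5365 -0.5295 -0.5186] 0.13236728528968633
start foottop 199 g range [-0.0033  0.0423  0.0464] f [-0.5585 -0.5069 -0.4667] 0.027615154256454336
now blocktop 143 g range [-0.0166  0.0206  0.0309] f [-0.4988 -0.4838 -0.4737] 0.06477009368754598
now bar 172 g range [-0.0256 -0.004   0.0322] f [-0.5411 -0.5213 -0.5013] 0.13662950167625304
now foottop 213 g range [-0.0196  0.0284  0.0458] f [-0.5566 -0.5087 -0.4675] 0.02852220175307746
241 285 [ 0.5129 -0.0764  0.1304] 0.03194973869751258
235 285 [ 0.5143 -0.0699  0.142 ] 0.02530477974867283
262 285 [ 0.506  -0.0684  0.0435] 0.024486294295315444
266 290 [ 0.516  -0.0712  0.0299] 0.02650330749847688
270 290 [ 0.5149 -0.0737  0.0175] 0.029040826286141616
```

```bash
python3 -m inch '0 0 0 0 0 0 40;0 0 0 0 0 0 40' 30 >/dev/null; python3 -c "
from h import *
to([.5105,-.0465,.1215],toolrot(29))"
```

```text
delta mm [ -0.2665 -18.0138  -1.4777] rotvec [ 0.0671 -0.0086  0.0021] F [-0.0953 -0.346   0.6528] w 0.03421336910855514 t 11.65
```

```bash
python3 -m inch '-.8 -9 -1 .04 -.004 0 40;-.6 -8 0 .027 -.004 0 30;0 0 0 0 0 0 0;0 0 0 0 0 0 0;0 0 0 0 0 0 0' 120 >/dev/null; python3 -c "
from h import *
to([.5105,-.0465,.1215],toolrot(29))"; python3 -m inch '.4 5 0 0 0 0 0;.4 5 0 0 0 0 0'; python3 p.py
```

```text
delta mm [ 1.1854 -2.0245 -0.6109] rotvec [-0.0015 -0.0004  0.0005] F [ 2.1169 -0.7669  0.3539] w 0.011817491277874986 t 12.275
clock: 12.52
ee_pos: [0.5102, -0.034, 0.1222]
tool_rot: [[0.086, 0.871, -0.483], [0.996, -0.075, 0.042], [0.001, -0.485, -0.874]]
wrist_force: [1.9, -1.8, 0.5]
width: 0.012
12.525 along-swing -381.7 mm  y -10.1 F.swing -1.5 [ 1.9 -1.8  0.5] 0.012
```

```bash
python3 -m inch '.5 6 0 0 0 0 0;.5 7 0 0 0 0 0;.6 7 0 0 0 0 0'; python3 p.py;python3 -c "
from h import *
to([.5105,-.0465,.1222],toolrot(29))"
```

```text
clock: 12.9
ee_pos: [0.5118, -0.0123, 0.1222]
tool_rot: [[0.086, 0.871, -0.484], [0.996, -0.075, 0.042], [0.0, -0.485, -0.874]]
wrist_force: [1.5, -1.7, 0.3]
width: 0.0119
12.900 along-swing -381.4 mm  y -31.8 F.swing -1.2 [ 1.5 -1.7  0.3] 0.0119
delta mm [ -1.3147 -34.1847   0.0392] rotvec [-0.0004 -0.0006 -0.0003] F [ 1.4501 -1.673   0.309 ] w 0.011878752495295753 t 12.9
```

```bash
python3 -m inch '.6 6 0 0 0 0 0;.5 6 0 0 0 0 0;.4 4 0 0 0 0 0;0 0 0 0 0 0 0'; python3 p.py;python3 - <<'E'
from h import *
im,d=r.grab_frame("side")
P=cloud("side",d);gy=P@g;fx=P@f
for lab,lo,hi in(("blocktop",.055,.072),("foottop",.022,.034),("bar",.118,.14)):
        m=(P[:,2]>lo)&(P[:,2]<hi)&(fx>-.56)&(fx<-.44)&(gy<.075)&(gy>-.1)
        print(lab,m.sum(),"g range",np.percentile(gy[m],[1,50,99]))
E
```

```text
clock: 13.4
ee_pos: [0.5128, 0.0059, 0.1218]
tool_rot: [[0.085, 0.87, -0.485], [0.996, -0.074, 0.043], [0.001, -0.487, -0.873]]
wrist_force: [-0.0, -1.5, 0.2]
width: 0.0121
13.400 along-swing -381.1 mm  y -50.1 F.swing 0.0 [-0.  -1.5  0.2] 0.0121
blocktop 129 g range [-0.0674 -0.029  -0.0174]
foottop 274 g range [-0.0681 -0.0232  0.0466]
bar 164 g range [-0.0609 -0.0381 -0.014 ]
```

```bash
python3 -m inch '0 0 4 0 0 0 0;0 0 6 0 0 0 0'; python3 p.py;python3 -m inch '3 0 10 0 0 0 0;6 0 10 0 0 0 0;0 0 0 0 0 0 0'
python3 - <<'E'
from h import *
print(r.observe()["q"])
im,d=r.grab_frame("side");cv2.imwrite("pics/s5.png",cv2.resize(im[120:320,220:420,::-1],None,fx=3,fy=3,interpolation=2))
E
```

```text
clock: 13.7
ee_pos: [0.5125, 0.0058, 0.131]
tool_rot: [[0.086, 0.869, -0.487], [0.996, -0.074, 0.044], [0.002, -0.489, -0.872]]
wrist_force: [0.5, 0.4, -6.0]
width: 0.012
13.700 along-swing -376.2 mm  y -50.0 F.swing -3.4 [ 0.5  0.4 -6. ] 0.012
clock: 14.08
ee_pos: [0.5225, 0.0057, 0.1529]
tool_rot: [[0.086, 0.87, -0.485], [0.996, -0.074, 0.044], [0.003, -0.487, -0.873]]
wrist_force: [0.9, 0.3, -6.7]
width: 0.0121
[-10.9558  36.6271  67.1134  -2.9058 105.2746  -6.0958]
```

View pics/s5.png

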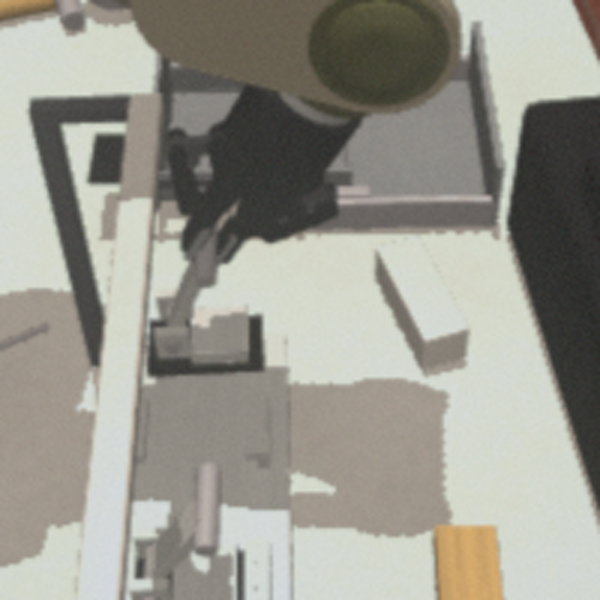

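```bash
python3 -m inch '15 0 15 0 0 0 0;25 0 18 0 0 0 0;15 15 5 0 0 0 0;0 30 0 0 0 0 0;0 40 0 0 0 0 0;0 45 0 0 0 0 0;0 45 0 0 0 0 0;0 40 0 0 0 0 0';python3 -m inch '0 30 0 0 0 0 0;0 0 0 0 0 0 0'
python3 - <<'E'
from h import *
to([.572,.281,.14],toolrot(29)); print(r.observe()["q"])
im,d=r.grab_frame("side");
for t in("stop_c_foot","tray_floor"):
    for o in r.spot_point("side",t)[:3]: print(t,o["score"],w("side",o["location"]))
a=im[100:240,220:420,::-1]
im,d=r.grab_frame("top");
for t in("stop_c_foot","tray_floor"):
    for o in r.spot_point("top",t)[:3]: print(t,o["score"],w("top",o["location"]))
b=im[100:280,130:330,::-1]
cv2.imwrite("pics/c6.png",np.hstack([cv2.resize(a,(400,280)),cv2.resize(b,(400,360))[:280]]))
E
```

```text
clock: 15.12
ee_pos: [0.5771, 0.2239, 0.1878]
tool_rot: [[0.092, 0.865, -0.493], [0.996, -0.08, 0.046], [0.0, -0.496, -0.869]]
wrist_force: [0.9, -0.4, -6.2]
width: 0.0119
clock: 15.38
ee_pos: [0.5758, 0.2576, 0.1862]
tool_rot: [[0.088, 0.864, -0.496], [0.996, -0.076, 0.043], [-0.001, -0.498, -0.867]]
wrist_force: [0.3, -0.7, -6.5]
width: 0.0118
delta mm [ -3.8124  23.3931 -46.1958] rotvec [-0.0007 -0.0149  0.0017] F [ 0.287  -0.7023 -6.4905] w 0.011765003925694326 t 15.375
[ 10.2383  45.5628  43.3966   8.6578 119.7347  17.6625]
stop_c_foot 0.95 [ 0.4923 -0.1907  0.0179]
tray_floor 0.9 [0.583  0.2744 0.0176]
stop_c_foot 0.76 [ 0.4913 -0.1867  0.0194]
```

View pics/c6.png

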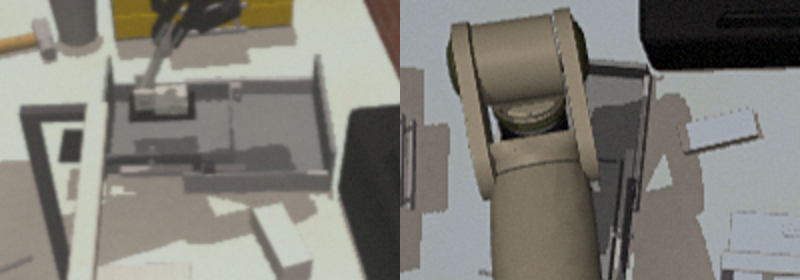

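```bash
python3 -m inch '3 11 -14 0 -.007 0 0;2 11 -14 0 -.007 0 0;0 0 -14 0 0 0 0;0 0 -8 0 0 0 0;0 0 -3 0 0 0 0'; python3 p.py
```

```text
clock: 16.3
ee_pos: [0.5819, 0.2773, 0.1292]
tool_rot: [[0.093, 0.87, -0.483], [0.996, -0.082, 0.045], [0.0, -0.485, -0.874]]
wrist_force: [0.8, -1.1, -7.0]
width: 0.0118
16.300 along-swing -416.8 mm  y -326.5 F.swing -4.3 [ 0.8 -1.1 -7. ] 0.0118
```

```bash
python3 -c "
from h import *
to([.58,.281,.123],toolrot(29))"; for i in 1 2 3; do python3 -m inch '0 0 -3 0 0 0 0'|sed -n '2p;4p'; done
```

```text
delta mm [-1.9412  3.6716 -6.1825] rotvec [-0.0001 -0.0007  0.0073] F [ 0.7951 -1.1225 -7.0396] w 0.01177526599055306 t 16.3
ee_pos: [0.582, 0.2772, 0.1262]
wrist_force: [0.2, -0.5, -6.5]
ee_pos: [0.5822, 0.2771, 0.1233]
wrist_force: [1.5, -0.6, -3.0]
ee_pos: [0.5827, 0.2769, 0.1225]
wrist_force: [1.7, -2.7, 14.0]
```

```bash
python3 -m inch '0 0 .7 0 0 0 0;0 0 0 0 0 0 40;0 0 0 0 0 0 100;0 0 0 0 0 0 100;0 0 0 0 0 0 100;10 -1 18 0 0 0 100;14 -1 25 0 0 0 100;10 -1 20 0 0 0 100'
python3 - <<'E'
from h import *
print(r.observe()["q"])
im,d=r.grab_frame("side")
for t in("stop_c_bar","lever_pad","tray_floor"):
    for o in r.spot_point("side",t)[:3]: print(t,o["score"],w("side",o["location"]))
P=cloud("side",d)
m=(P[:,2]>.055)&(P[:,2]<.072)&(P[:,0]>.52)&(P[:,0]<.64)&(P[:,1]>.2)&(P[:,1]<.35);print(m.sum(),P[m].min(0),P[m].max(0))
cv2.imwrite("pics/s7.png",cv2.resize(im[100:260,230:430,::-1],None,fx=3,fy=3,interpolation=2))
E
```

```text
clock: 17.68
ee_pos: [0.6166, 0.2741, 0.1892]
tool_rot: [[0.093, 0.871, -0.481], [0.996, -0.081, 0.046], [0.002, -0.484, -0.875]]
wrist_force: [-0.7, -0.3, 0.8]
width: 0.0852
[ 10.8909  50.6795  31.75     9.6062 125.1225  19.815 ]
stop_c_bar 0.66 [ 0.5098 -0.1912  0.1229]
lever_pad 0.89 [0.4581 0.2183 0.0643]
tray_floor 0.76 [0.5786 0.2747 0.02  ]
92 [0.5442 0.2464 0.0554] [0.5699 0.297  0.072 ]
```

View pics/s7.png

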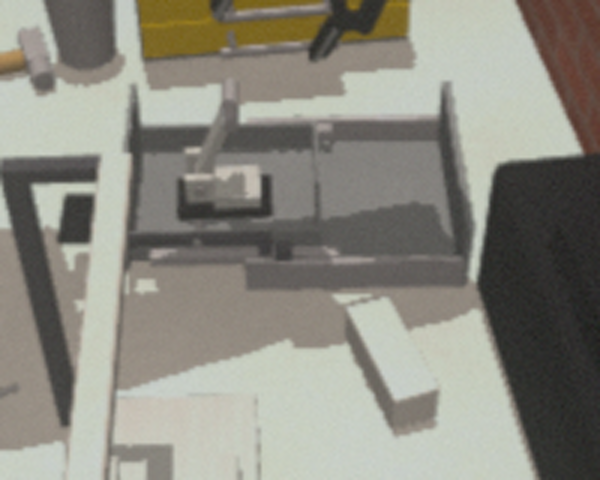

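```bash
python3 -m inch '0 0 25 -.0145 -.168 0 100;-5 0 30 -.0145 -.168 0 50;-30 -10 15 -.0145 -.168 0 0;-55 -18 0 0 0 0 0;-55 -20 0 0 0 0 0;-30 -10 0 0 0 0 0;0 0 0 0 0 0 0' 40
python3 - <<'E'
from h import *
to([.452,.216,.09],toolrot(0)); print(r.observe()["q"])
P=cloud("top",r.grab_frame("top")[1])
m=(P[:,2]>.055)&(P[:,2]<.07)&(P[:,0]>.41)&(P[:,0]<.484)&(P[:,1]>.17)&(P[:,1]<.26)
print(m.sum(),P[m].min(0),P[m].max(0),np.median(P[m],0))
m=(P[:,2]>.075)&(P[:,2]<.1)&(P[:,0]>.46)&(P[:,0]<.52)&(P[:,1]>.17)&(P[:,1]<.39);print("panel",m.sum(),P[m].min(0),P[m].max(0))
E
```

```text
clock: 18.75
ee_pos: [0.4289, 0.2137, 0.2481]
tool_rot: [[0.089, 0.996, 0.002], [0.996, -0.089, 0.0], [0.0, 0.002, -1.0]]
wrist_force: [0.3, -0.2, 0.3]
width: 0.0002
delta mm [  23.0698    2.3306 -158.0806] rotvec [-0.      0.002   0.0024] F [ 0.3118 -0.1645  0.2662] w 0.00021162172609072037 t 18.75
[12.2993 13.8835 83.2779 -0.0236 82.727  17.3873]
196 [0.4243 0.1831 0.0559] [0.4838 0.224  0.0694] [0.4571 0.1978 0.0627]
panel 78 [0.4804 0.195  0.0777] [0.5013 0.3721 0.0961]
```

```bash
python3 -m inch '8 1 -55 0 0 0 0;8 1 -55 0 0 0 0;4 0 -45 0 0 0 0;0 0 -15 0 0 0 0;0 0 -4 0 0 0 0'; for i in 1 2 3 4; do python3 -m inch '0 0 -5 0 0 0 0'|sed -n '1,2p;4p'; done
```

```text
clock: 19.42
ee_pos: [0.4537, 0.2169, 0.0658]
tool_rot: [[0.088, 0.996, 0.003], [0.996, -0.088, 0.0], [0.001, 0.003, -1.0]]
wrist_force: [-0.7, -0.1, 0.8]
width: -0.0002
clock: 19.55
ee_pos: [0.454, 0.217, 0.0606]
wrist_force: [-1.6, -0.1, 3.4]
clock: 19.68
ee_pos: [0.4542, 0.2171, 0.0558]
wrist_force: [-1.7, -0.5, 2.7]
clock: 19.8
ee_pos: [0.4545, 0.2171, 0.0511]
wrist_force: [-1.1, -2.2, 4.2]
clock: 19.92
ee_pos: [0.4559, 0.2171, 0.0476]
wrist_force: [-3.4, -5.8, 36.8]
```

```bash
python3 -m inch '0 0 .8 0 0 0 0'|sed -n '2p;4p'; for i in 1 2 3 4; do python3 -m inch '6 -.7 0 0 0 0 0'|sed -n '2p;4p'; done
```

```text
ee_pos: [0.4571, 0.2169, 0.0498]
wrist_force: [-2.5, -2.9, 4.2]
ee_pos: [0.463, 0.2162, 0.0503]
wrist_force: [-2.0, 0.1, 4.0]
ee_pos: [0.4694, 0.2155, 0.0506]
wrist_force: [-2.7, -0.6, 4.1]
ee_pos: [0.4757, 0.2148, 0.0506]
wrist_force: [-2.6, -1.7, 3.3]
ee_pos: [0.4822, 0.2141, 0.0505]
wrist_force: [-4.0, -0.1, 3.9]
```

```bash
for i in 1 2 3; do python3 -m inch '6 -.7 -.8 0 0 0 0;6 -.7 -.2 0 0 0 0'|sed -n '2p;4p'; done
python3 - <<'E'
from h import *
r.grab_frame("side")
for t in("tray_floor","stop_c_bar"):
    for o in r.spot_point("side",t)[:2]: print(t,o["score"],w("side",o["location"]))
E
```

```text
ee_pos: [0.4954, 0.2126, 0.0496]
wrist_force: [-2.4, -2.0, 7.5]
ee_pos: [0.5094, 0.211, 0.0496]
wrist_force: [-2.5, -1.1, 7.2]
ee_pos: [0.5233, 0.2095, 0.0497]
wrist_force: [-2.5, -0.9, 5.4]
tray_floor 0.81 [0.6476 0.2689 0.0204]
tray_floor 0.57 [ 0.4761 -0.1912  0.2641]
stop_c_bar 0.65 [ 0.5114 -0.1926  0.1255]
```

```bash
python3 -m inch '8 -.9 -.2 0 0 0 0;8 -.9 -.2 0 0 0 0;8 -.9 -.2 0 0 0 0;6 -.7 0 0 0 0 0'|sed -n '2p;4p'; for i in 1 2 3 4 ; do python3 -m inch '5 -.6 0 0 0 0 0'|sed -n '2p;4p'; done
```

```text
ee_pos: [0.5568, 0.2058, 0.0498]
wrist_force: [-1.5, 0.6, 4.6]
ee_pos: [0.5623, 0.2052, 0.0498]
wrist_force: [-2.3, 0.1, 4.8]
ee_pos: [0.5677, 0.2046, 0.0498]
wrist_force: [-1.9, 0.0, 4.7]
ee_pos: [0.5731, 0.204, 0.0498]
wrist_force: [-2.2, 0.9, 3.7]
ee_pos: [0.5772, 0.2035, 0.0496]
wrist_force: [-12.9, 1.9, 11.5]
```

```bash
python3 -m inch '3 -.3 0 0 0 0 0'|sed -n '2p;4p'; python3 -m inch '3 -.3 0 0 0 0 0'|sed -n '2p;4p'
```

```text
ee_pos: [0.5779, 0.2035, 0.0495]
wrist_force: [-16.2, 0.6, 15.1]
ee_pos: [0.5779, 0.2035, 0.0495]
wrist_force: [-17.3, -0.1, 16.0]
```

```bash
python3 -m inch '0 0 5 0 0 0 0;0 0 15 0 0 0 0;-10 0 25 0 0 0 0;-40 0 40 0 0 0 0;-40 0 40 0 0 0 0;-40 -30 30 0 0 0 0;0 -40 0 0 0 0 0;0 0 0 0 0 0 0'
python3 - <<'E'
from h import *
ims=[]
for c in("side","top"):
    im,d=r.grab_frame(c);ims.append(im)
    for t in("tray_floor","lever_pad","stop_c_foot","stop_c_bar"):
        for o in r.spot_point(c,t)[:3]: print(c,t,round(o["score"],2),w(c,o["location"]))
    P=cloud(c,d)
    m=(P[:,2]>.075)&(P[:,2]<.1)&(P[:,0]>.56)&(P[:,0]<.65)&(P[:,1]>.15)&(P[:,1]<.37)
    if m.sum():print("panel",m.sum(),np.median(P[m],0))
    for y in(-.188,-.311):
        m=(abs(P[:,1]-y)<.045)&(P[:,2]>.118)&(P[:,2]<.145)&(P[:,0]>.46)&(P[:,0]<.56)
        print("bar",m.sum(),cv2.minAreaRect(P[m][:,:2].astype(np.float32))[0] if m.sum() else "")
cv2.imwrite("pics/c8.png",cv2.resize(np.vstack([ims[0][80:400,180:480],ims[1][80:280,150:450]]),(450,780))[:,:,::-1][:600])
a=cv2.resize(ims[0][80:400,180:480],(400,426));b=cv2.resize(ims[1][80:280,130:530],(400,200));b=np.vstack([b,np.zeros((226,400,3),np.uint8)])
cv2.imwrite("pics/c8.png",np.hstack([a,b])[:,:,::-1])
E
```

```text
clock: 23.7
ee_pos: [0.4465, 0.1318, 0.2119]
tool_rot: [[0.086, 0.996, 0.017], [0.996, -0.086, 0.002], [0.003, 0.017, -1.0]]
wrist_force: [0.1, 0.5, -0.6]
width: -0.0003
side tray_floor 0.56 [0.7025 0.2599 0.0187]
side lever_pad 0.9 [0.5743 0.2041 0.0636]
side stop_c_foot 0.75 [ 0.4888 -0.1881  0.0162]
side stop_c_bar 0.8 [ 0.5094 -0.1941  0.1263]
panel 90 [0.6115 0.2575 0.0899]
bar 262 (0.5125814080238342, -0.18948276340961456)
bar 364 (0.500850260257721, -0.3113190531730652)
top tray_floor 0.93 [0.6944 0.2602 0.015 ]
top lever_pad 0.91 [0.5739 0.1978 0.0618]
top stop_c_foot 0.87 [ 0.4924 -0.1876  0.0208]
top stop_c_bar 0.7 [ 0.5127 -0.1875  0.1289]
panel 161 [0.6094 0.2698 0.0879]
bar 152 (0.5089992880821228, -0.18864291906356812)
bar 155 (0.4980393946170807, -0.3114517033100128)
```

View pics/c8.png

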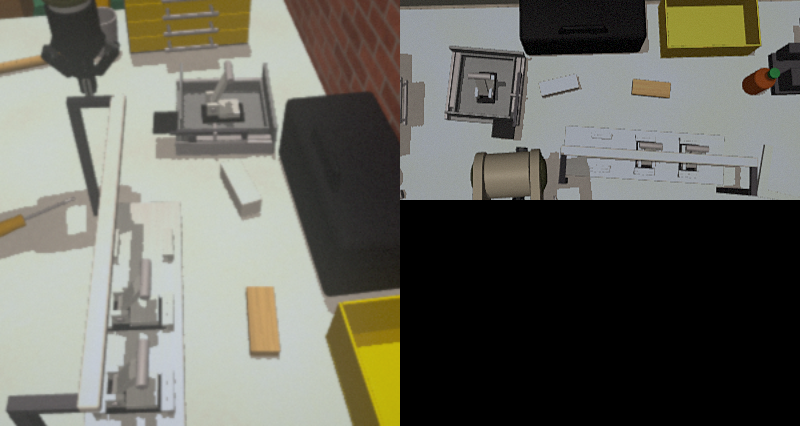

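```bash
python3 -c "
from h import *
print(r.finish_job(), r.observe()['clock'])"
```

```text
the job is handed in; nothing more can be done
the job is handed in; nothing more can be done
```

The worn flip stop now stands upright in the tray. The tray is pushed fully home, and the job was handed in at about 24 s.

- **Finding it:** The stops at y ≈ -0.31 m and -0.19 m each gave about 8–9 mm of total swing, so they are sound. The one at y ≈ -0.07 m, nearest the tray, gave about 29 mm, so it is the loose one.
- **Moving it:** With its arm tipped towards the robot, I slid it 63 mm to the open end gap, lifted it out and stood it in the tray.
- **Tray:** I pressed the lever to its stop and pushed the tray in until it met its end stop at about 17 N.

**Last checks:**
- The front panel and lever pad have each moved about 120 mm, and the lever pad is back up.
- In the last picture the stop stands upright in the tray.
- The two sound stops are within about 2–3 mm of their starting positions, which is camera error.
- The gripper is clear, with wrist force near 0.

**What went wrong or disagreed:**
- **Wrist force:** The first long move ran joint 3 to its lower limit. It read 12.66° against a limit of 12.68°, and the wrist force briefly jumped to about 92 N from the sudden stop. It touched nothing, but it may count as passing a joint range.
- **Jammed slide:** My first slide jammed at about 50 N and the fingers slipped along the bar. I gripped it again, level and harder, and it then slid with about 2 N.
- **Foot detector:** It never picked out the stop in the tray. Its position there comes from the depth data and the pictures.

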